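# Shut the wine case that holds the bottle

### The job

Two wooden wine cases stand open on the cellar table. Close the one that holds the bottle: lower its lid gently, without dropping or slamming it, until it rests on the rim, and let go. Leave the lid of the empty case open, just as it stands.

Things in the scene. Friction and masses are not known exactly. Their poses are not given: they have to be found in the camera images.
- bottle_case: light wooden case, fixed, 120 (x) by 270 (y) by 90 mm high, walls 8 mm; a green half bottle lies in it, below the rim. Origin: centre of its underside, on the table. Hinge axis along its y at x = +60, z = 90 mm (far top edge); its -x side faces the robot to within 25 degrees. The empty case is alike but for the bottle, to its left or right, centres over 300 mm apart in y.
- bottle_lid (a joint): angle of the bottle case's lid, rad: 0 shut, resting on the rim; 1.57 upright; starts at 1.25 to 1.78, stop at 1.85. A board 120 by 270 by 10 mm, about 0.3 kg. It shuts by swinging over towards the robot and down. The stiff hinge holds it wherever it is left; 1 to 4 N at the handle lowers it.
- bottle_grip (a point): centre of the lid's handle, a round dark steel bar 12 mm thick, 100 mm long, parallel to the hinge, 45 mm out beyond the lid's free edge on a 10 mm rod at each end, in the lid's plane: fingers can straddle it. At lid angle q it lies in the case's frame at x = 60 - 165 cos q + 5 sin q, y = 0, z = 90 + 165 sin q + 5 cos q (mm): on top when open, 95 mm up in front when shut.
- empty_grip (a point): centre of the same bar handle on the empty case's lid, which also starts open at 1.25 to 1.78 rad, handle on top about 255 mm above the table, on the same stiff hinge; it must stay as it stands.

How it is judged:
By the outcome, as a careful person would: the job done as asked, in the order asked, and still so for the second after the job is handed in, with the robot touching nothing.
It also fails if it takes over 42 s, if anything falls off the work surface, if the arm or the gripper's body presses on something with over 40 N, if the wrist force passes 120 N, or if a joint passes its speed limit or range.

### The arm

A 7-joint arm with a two-finger parallel gripper is mounted at the origin on the work surface. World frame = base frame: x ahead of the robot, y to its left, z up, the work surface at z = 0. Lengths are in mm, angles in rad, forces in N, time in s.
With the tool pointing down it reaches from about 400 to 900 mm from the base axis. Payload 5.6 kg.
Tool frame: the origin (TCP) lies between the finger pads; the fingertips stand 8 mm ahead of it and the grasp point (between the pads) lies 11 mm behind it; z points along the fingers, y is the line along which they close (so a half turn about z gives the same grasp; the last joint's range is limited). The gripper opens to 92 mm and grips with 3 to 60 N. Pads are 20 mm wide; open, the fingers measure 128 mm over their backs; the gripper's body (75 mm by 189 mm) begins 69 mm behind the grasp point.
Start: joints at [-1.247, 0.468, -0.012, 1.603, 0.006, 1.071, -0.056], TCP at [233.15, 606.753, 222.592] pointing down, gripper open.
Joint ranges: [-2.53, 2.53], [-0.31, 2.02], [-1.57, 1.55], [0.28, 2.44], [-1.29, 4.43], [0.15, 1.84], [-2.92, 2.92]. Speed limits (rad/s): [2.57, 2.57, 3.14, 3.14, 3.14, 3.14, 3.14].

### API

Orientations are given as a rotation vector (axis times angle).
In Python, from cell import robot, grip, kinematics, readout, read_camera, camera_info, ticket, spot_in, mark_of gives the robot as it stands. Calls block until the motion is done:
- robot.movep(position, orientation): joint-space move of the TCP to a pose.
- robot.servo_line(position, feed=150, rotation=None): straight line of the TCP; rotation=None keeps the orientation; feed is the mean speed in mm/s.
- robot.goto_joints(angles): joint-space move.
- grip(opening, newtons=None): opening from 0.0 (shut) to 1.0 (fully open); newtons is the grip in N (None keeps the last); returns when the fingers have stopped.
- robot.hold(seconds).
- kinematics.ik(position, orientation): joint angles nearest the present ones, or None.
- readout.observe(): the state.
- read_camera(name): name is "scene" or "top" or "wrist"; returns (picture, depth): 480x640x3 uint8, red, green, blue; 480x640 float32, mm along the optical axis (not along the pixel's ray), 0 where there is no reading.
- camera_info(name): a dict with "camera_matrix" (3x3 intrinsics, pixels), "R" (3x3) and "t" (3): a world point X has camera coordinates R X + t. Camera axes: x right, y down, z forward; pixel columns grow to the right and rows downward; lengths in mm; the calibration is good to about 2 mm. A picture is of the moment at which its call begins: read the wrist's pose just before it. camera_info takes no time and is no camera call; for the wrist camera it gives the pose at the moment of the call.
A pose or a line that the arm cannot do raises robot.IKError and nothing moves.
- ticket.job_done(): hands the job in; it is judged then, once.
Trained networks look in the newest picture that a camera, given by its name, has taken for a name from the list of things; names that differ only in an ending like _2 or _b are one class to them, and where a whole thing is asked for, a point or a joint stands for the part that bears it (a point fixed in the world has none). Each returns a list of dicts, best first, with "p" (0 to 1); they miss things now and then, are a little off and sometimes report something else, mostly with a low value. They report only what shows in the picture. A call takes as long as a camera call.
- spot_in(camera, query): "xy" ([column, row] in pixels, amid what is visible of it).
- mark_of(camera, query): "xy" ([column, row] in pixels: a listed point, or the origin of a listed thing).
The state is a dict: "t": time; "joints": joint angles; "joint_velocities": joint speeds; "joint_torque": joint torques, N m; "tcp_pos": TCP position; "tcp_rot": TCP orientation; "contact_force": force on the tool from outside, world axes, zero at the start; "wrist_torque": the same for the moment, N m; "grip_width": opening from 0.0 (shut) to 1.0 (fully open); "grip_force": force on a finger pad.
Only numpy, scipy, OpenCV 4.12 (cv2) and the standard library are available. Lean on these libraries where they do the work, as an engineer would, in place of code of your own. Each camera call takes 0.05 s, during which the arm holds its last target. There are 200 camera calls.

## Working session

There is one attempt and no reset: what is moved stays moved. The work goes in short steps, each a Python script; the robot and the scene stay as the last script left them, time stands still between calls to the robot, and variables do not carry over. Pictures are saved under pics/ and viewed, at most 10 in all, crops included, and the job is handed in when it is done.

```bash
mkdir -p pics; ls; python3 - <<'E'
from cell import *
import cv2,numpy as np
print(readout.observe())
for c in ["top","scene"]:
    im,d=read_camera(c); cv2.imwrite(f"pics/{c}0.png",im[:,:,::-1]); np.save(f"pics/{c}d.npy",d)
    i=camera_info(c); K=np.array(i["camera_matrix"]);R=np.array(i["R"]);t=np.array(i["t"])
    print(c,"cam pos",-R.T@t)
    for q in ["bottle_grip","empty_grip","bottle_case"]:
        for f in (mark_of,spot_in):
            for r in f(c,q)[:3]:
                u,v=r["xy"]; z=d[min(479,max(0,int(round(v)))),min(639,max(0,int(round(u))))]
                X=R.T@(np.linalg.inv(K)@[u,v,1]*z-t)
                print(q,f.__name__,r,X.round(1))
E
```

```text
cell.py
pics
{'t': 0.0, 'joints': array([-1.24701263,  0.46836832, -0.01162769,  1.60360601,  0.00600991,
        1.07138565, -0.05629843]), 'joint_velocities': array([ 9.48136987e-04,  7.06347877e-04,  1.85402416e-03,  1.59616381e-05,
       -2.94685678e-04, -1.56822235e-03,  4.34295169e-04]), 'joint_torque': array([-1.05343563e-03, -5.20568061e+01, -1.29540899e-02, -2.43754846e+01,
       -5.67229581e-02,  1.72796584e-02,  1.57164709e-04]), 'tcp_pos': array([232.9520447 , 606.22415654, 221.65338393]), 'tcp_rot': array([-5.72936954e-01, -3.08870470e+00,  2.70370216e-03]), 'contact_force': array([-0.59845253,  0.31844714,  0.30401069]), 'wrist_torque': array([-0.01133116,  0.00634018, -0.02566622]), 'grip_force': 0.0, 'grip_width': 0.999601344728861}
top cam pos [4.22930693e+02 3.24007343e-01 9.14409990e+02]
bottle_grip call {'xy': [189.5, 158.2], 'p': 0.84} [608.2 176.6 254.5]
bottle_grip call {'xy': [196.2, 185.1], 'p': 0.8} [590.6 189.2 161.4]
empty_grip call {'xy': [493.6, 151.1], 'p': 0.87} [ 621.6 -250.3  260.6]
empty_grip call {'xy': [479.8, 162.1], 'p': 0.67} [ 623.5 -253.1  196.1]
bottle_case call {'xy': [211.6, 240.4], 'p': 0.61} [511.7 180.8  73.2]
bottle_case call {'xy': [198.7, 217.8], 'p': 0.75} [558.1 215.1  30.4]
bottle_case call {'xy': [198.1, 182.0], 'p': 0.28} [592.1 182.5 176.8]
scene cam pos [ 644.17097211 -605.31734842  570.78175034]
bottle_grip call {'xy': [386.3, 98.3], 'p': 0.87} [612.9 160.3 257.4]
bottle_grip call {'xy': [373.3, 147.4], 'p': 0.83} [597.2 163.  160. ]
empty_grip call {'xy': [367.1, 256.9], 'p': 0.84} [ 625.4 -256.7  260.4]
empty_grip call {'xy': [359.1, 332.1], 'p': 0.76} [ 625.8 -296.3  189.5]
bottle_case call {'xy': [336.5, 203.0], 'p': 0.92} [535.6 128.1  49.4]
bottle_case call {'xy': [338.2, 181.7], 'p': 0.88} [531.1 174.6  69.5]
bottle_case call {'xy': [359.8, 327.4], 'p': 0.63} [ 626.  -293.8  194.2]
```

View pics/top0.png

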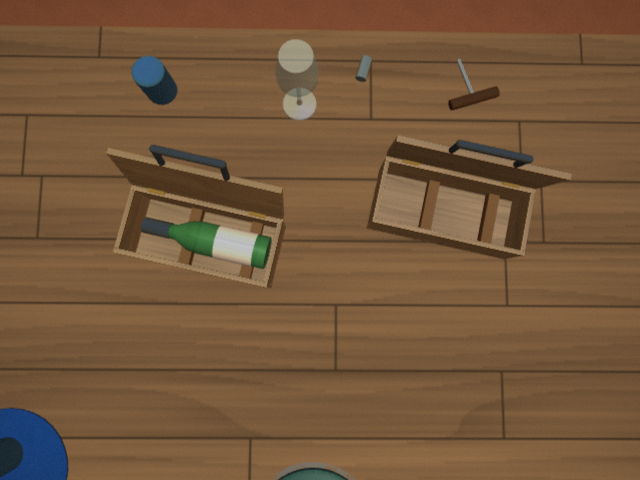

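View pics/scene0.png

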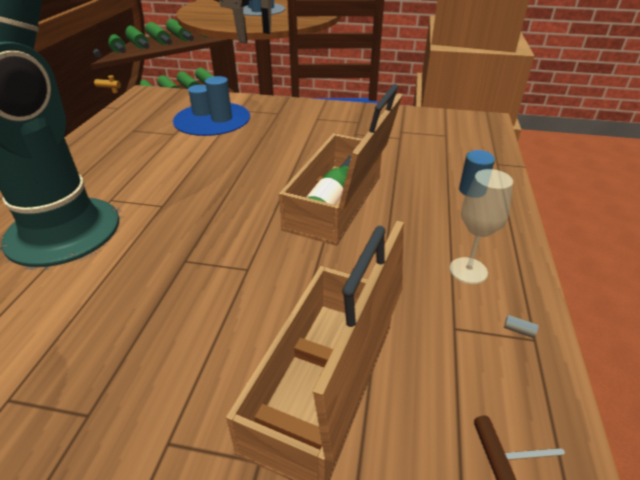

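The top picture shows the bottle in the left case (bottle at about 215,240), with its handle from about (152,150) to (227,165). The right case is empty. The scene view agrees. Next I fit the bar and the lid plane from depth.

```bash
python3 - <<'E'
import cv2,numpy as np
from cell import camera_info
out={}
for c,(u0,v0,u1,v1) in {"top":(135,130,245,190),"scene":(362,80,402,140)}.items():
    im=cv2.imread(f"pics/{c}0.png").astype(int); d=np.load(f"pics/{c}d.npy")
    i=camera_info(c); K=np.array(i["camera_matrix"]);R=np.array(i["R"]);t=np.array(i["t"])
    v,u=np.mgrid[0:480,0:640]; P=np.stack([u,v,np.ones_like(u)],-1)*d[...,None]
    X=(P@np.linalg.inv(K).T-t)@R
    box=(u>=u0)&(u<=u1)&(v>=v0)&(v<=v1)&(d>0)
    m=box&(im.max(-1)<75)&(X[...,2]>235)&(X[...,2]<280)
    B=X[m]; 
    for _ in range(3):
        p=np.median(B,0); s=np.linalg.svd(B-B.mean(0))[2][0]; s*=np.sign(s[1])
        r=B-B.mean(0); r-=np.outer(r@s,s); B=B[np.linalg.norm(r,axis=1)<9]
    a=(B-B.mean(0))@s; lo,hi=np.percentile(a,[1,99])
    print(c,len(B),"dir",s.round(3),"yaw",np.degrees(np.arctan2(-s[0],s[1])).round(2),"len",(hi-lo).round(1),"mid",(B.mean(0)+s*(lo+hi)/2).round(1),"ztop",np.percentile(B[:,2],90).round(1))
    # lid face (wood) between z 110 and 200, near bar
    if c=="top": s0=s;b0=B.mean(0)+s*(lo+hi)/2
    n=np.cross(s0,[0,0,1]);n/=np.linalg.norm(n)
    w=(X-b0)
    L=(X[...,2]>105)&(X[...,2]<205)&(abs(w@n)<70)&(abs(w@s0)<120)&(d>0)
    if L.sum()>50:
        G=X[L]; h=(G-b0)@n
        A=np.polyfit(G[:,2],h,1); g=abs(h-np.polyval(A,G[:,2]))<4; A=np.polyfit(G[g,2],h[g],1)
        print(" lid pts",g.sum(),"n",n.round(3),"slope dh/dz",A.round(3),"q",(np.pi/2+np.arctan(A[0])).round(3),"h at z90",np.polyval(A,90).round(1))
    if c=="top":
        rim=(abs(X[...,2]-90)<6)&(abs(w@s0)<150)&(w@n>-150)&(w@n<120)
        G=X[rim]-b0; print(" rim n range",np.percentile(G@n,[1,99]).round(1),"s range",np.percentile(G@s0,[1,99]).round(1))
E
```

```text
top 604 dir [0.218 0.976 0.003] yaw -12.58 len 107.5 mid [610.2 179.3 255.4] ztop 257.3
 lid pts 3238 n [ 0.976 -0.218  0.   ] slope dh/dz [  0.189 -51.644] q 1.758 h at z90 -34.6
 rim n range [-149.8  -33.4] s range [-134.5  134.6]
scene 134 dir [0.252 0.967 0.044] yaw -14.63 len 99.7 mid [614.9 173.2 254.1] ztop 257.1
 lid pts 1068 n [ 0.976 -0.218  0.   ] slope dh/dz [  0.186 -39.562] q 1.755 h at z90 -22.8
```

```bash
cat > h.py <<'E'
import numpy as np
from scipy.spatial.transform import Rotation as Ro
from cell import *
yaw=np.radians(-12.8); n=np.array([np.cos(yaw),np.sin(yaw),0]); Q0=1.757; BAR=np.array([612,180,251.])
def off(q): return np.array([60-165*np.cos(q)+5*np.sin(q), 90+165*np.sin(q)+5*np.cos(q)])
def bar(q,b=BAR,q0=Q0):
    dx,dz=off(q)-off(q0); return b+n*dx+np.array([0,0,dz])
z=np.array([0,0,-1.])
def rot(s): return Ro.from_matrix(np.c_[np.cross(s*n,z),s*n,z]).as_rotvec()
TC=np.array([0,0,-11.])
E
python3 - <<'E'
from h import *
o=readout.observe()
print(bar(0))
for s in (1,-1):
    for p in [BAR+TC+[0,0,90],BAR+TC,bar(.8)+TC,bar(0)+TC]:
        j=kinematics.ik(p,rot(s)); print(s,p.round(0),None if j is None else np.round(j,2))
E
```

```text
[416.52161529 224.41159937  94.7778167 ]
1 [612. 180. 330.] [-0.71  0.38  0.51  1.53 -0.19  1.27 -0.4 ]
1 [612. 180. 240.] [-0.71  0.46  0.51  1.64 -0.24  1.1  -0.36]
1 [469. 213. 201.] [-0.88  0.27  0.46  1.98 -0.15  0.92 -0.57]
1 [417. 224.  84.] [-0.89  0.4   0.39  2.15 -0.25  0.63 -0.55]
-1 [612. 180. 330.] [-0.31  0.37 -0.04  1.51  0.02  1.27  2.57]
-1 [612. 180. 240.] [-0.26  0.44 -0.1   1.61  0.05  1.1   2.54]
-1 [469. 213. 201.] [-0.38  0.27 -0.13  1.95  0.04  0.92  2.39]
-1 [417. 224.  84.] [-0.38  0.4  -0.21  2.12  0.14  0.64  2.22]
```

```bash
python3 - <<'E'
from h import *
import cv2
p=readout.observe()["tcp_pos"]
robot.servo_line([p[0],p[1],335],feed=150)
robot.movep(BAR+TC+[0,0,85],rot(1)); grip(0.6,15)
robot.servo_line(BAR+TC,feed=80)
o=readout.observe(); print(o["t"],o["tcp_pos"],o["contact_force"])
im,d=read_camera("wrist"); cv2.imwrite("pics/w1.png",im[:,:,::-1])
im,d=read_camera("scene"); cv2.imwrite("pics/s1.png",cv2.resize(im[40:260,250:540,::-1],None,fx=2,fy=2))
E
```

```text
5.5583 [612.40060591 180.04758471 240.63206046] [ 0.15923764  0.20782749 -0.39084219]
```

View pics/w1.png

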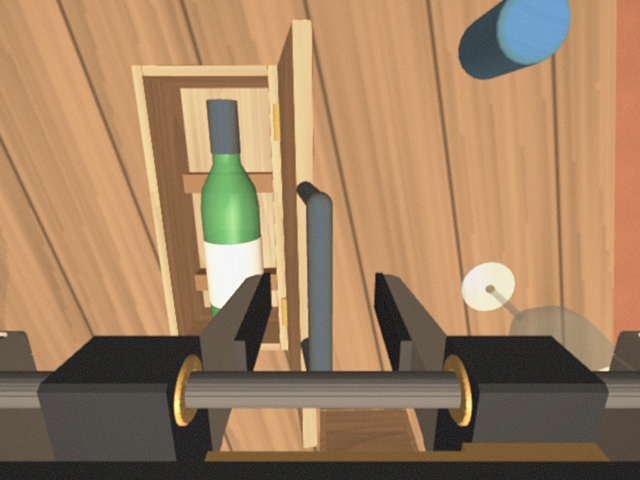

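View pics/s1.png

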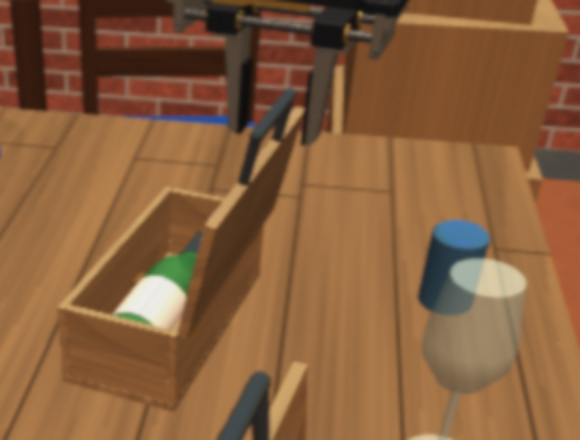

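The wrist view shows the bar at column 320, centred between the finger pads at about 270 and 378 and parallel to them. I'll grip and start the arc.

```bash
python3 - <<'E'
from h import *
grip(0.0,20)
o=readout.observe(); print(o["t"],o["tcp_pos"].round(1),o["contact_force"].round(1),o["grip_width"],o["grip_force"])
for q in np.linspace(Q0,0.12,14)[1:]:
    robot.servo_line(bar(q)+TC,feed=60 if q>.3 else 40)
    o=readout.observe(); f=o["contact_force"]; print(round(q,2),round(o["t"],1),(o["tcp_pos"]-TC-bar(q)).round(1),f.round(1),round(o["grip_width"],3),o["grip_force"].round(1))
    if np.linalg.norm(f)>30: break
E
```

```text
6.3917 [611.8 180.1 239.9] [-1.4  0.1  0.4] 0.12330407031923353 19.999172687530518Traceback (most recent call last):
  File "<stdin>", line 6, in <module>
AttributeError: 'float' object has no attribute 'round'
```

```bash
python3 - <<'E'
from h import *
for q in np.linspace(Q0,0.12,14)[2:]:
    robot.servo_line(bar(q)+TC,feed=60 if q>.3 else 40)
    o=readout.observe(); f=o["contact_force"]; print(round(q,2),round(o["t"],1),(o["tcp_pos"]-TC-bar(q)).round(1),f.round(1),round(o["grip_width"],3),round(o["grip_force"],1))
    if np.linalg.norm(f)>30: break
E
```

```text
1.51 7.4 [-0.7  0.1  0.4] [-1.4 -1.1  7.4] 0.121 20.0
1.38 7.9 [-1.5  0.2 -0.5] [-2.4 -1.6  4. ] 0.121 20.0
1.25 8.4 [-1.7  0.2 -0.8] [-2.5 -1.4  0.7] 0.122 20.0
1.13 8.9 [-1.6  0.2 -0.7] [-2.6 -2.  -0.2] 0.126 20.0
1.0 9.4 [-0.8  0.1 -0.5] [-1.2 -1.5 -0.4] 0.123 20.0
0.88 9.9 [-0.6  0.1 -0.6] [-0.6 -2.2 -3.1] 0.122 20.0
0.75 10.4 [-0.5  0.2 -0.6] [ 2.  -0.7 -6.4] 0.121 20.0
0.62 10.9 [-0.4  0.2 -0.5] [ 2.3 -0.5 -5.8] 0.121 20.0
0.5 11.4 [-0.3  0.2 -0.5] [ 2.9 -0.3 -4.7] 0.117 20.0
0.37 11.9 [-0.2  0.2 -0.5] [ 2.2  1.4 -3.7] 0.121 20.0
0.25 12.6 [-0.2  0.1 -0.4] [ 1.2  0.7 -4.4] 0.124 20.0
0.12 13.2 [-0.3  0.1 -0.5] [-1.   2.6 -2.7] 0.129 20.0
```

```bash
python3 - <<'E'
from h import *
for q in np.arange(.10,-.06,-.012):
    robot.servo_line(bar(q)+TC,feed=15)
    o=readout.observe(); f=o["contact_force"]; print(round(q,3),round(o["t"],1),(o["tcp_pos"]-TC).round(1),f.round(1),round(o["grip_width"],3))
    if f[2]>9: break
import cv2
im,d=read_camera("scene"); cv2.imwrite("pics/s2.png",cv2.resize(im[100:280,230:470,::-1],None,fx=3,fy=3))
E
```

```text
0.1 13.6 [417.6 224.2 111.1] [-2.   2.6 -0.3] 0.118
0.088 13.9 [417.3 224.3 109.1] [-3.   1.9  0.3] 0.118
0.076 14.2 [417.  224.3 107.1] [-4.9  3.4 -0.5] 0.12
0.064 14.4 [416.8 224.4 105.1] [-3.1  3.6  0.6] 0.123
0.052 14.7 [416.6 224.4 103.2] [-4.5  3.1 -0.7] 0.123
0.04 15.0 [416.4 224.4 101.2] [-4.   2.5  0.1] 0.12
0.028 15.3 [416.2 224.5  99.2] [-4.8  2.7  0.2] 0.124
0.016 15.6 [416.1 224.5  97.2] [-4.5  3.2 -0.4] 0.121
0.004 15.9 [416.  224.5  95.2] [-3.9  3.5 -0.8] 0.122
-0.008 16.1 [415.9 224.6  93.2] [-4.4  3.5  0.2] 0.121
-0.02 16.4 [415.8 224.6  91.2] [-4.5  4.5 -0. ] 0.122
-0.032 16.7 [415.8 224.7  90.3] [-7.7  2.1 12.2] 0.123
```

View pics/s2.png

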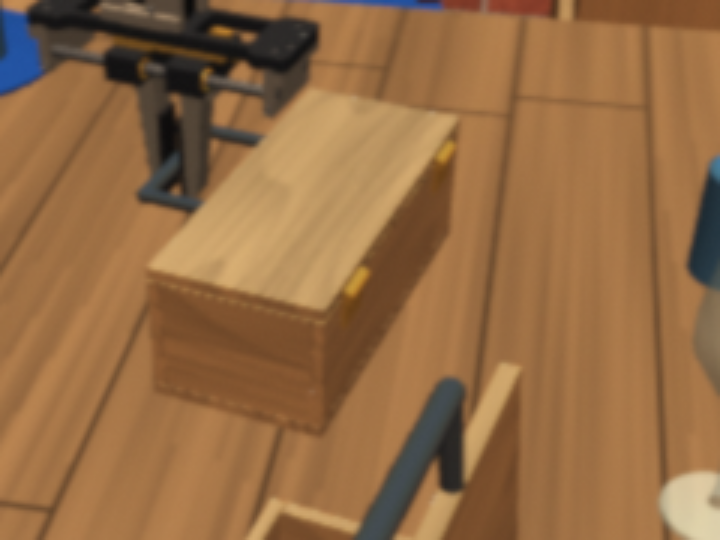

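The picture shows the lid flat on the rim of the bottle case, and the fingers straddling the bar at about (180,170). The 12 N upward force confirms contact. Next I release with a small opening and lift clear.

```bash
python3 - <<'E'
from h import *
import cv2
grip(0.3,10); o=readout.observe(); print(o["t"],o["contact_force"].round(1),o["grip_width"])
p=o["tcp_pos"]; robot.servo_line([p[0],p[1],p[2]+40],feed=40)
robot.servo_line([p[0],p[1],p[2]+200],feed=150); robot.hold(.5)
o=readout.observe(); print(o["t"],o["contact_force"].round(1))
im,d=read_camera("scene"); cv2.imwrite("pics/s3.png",im[:,:,::-1])
im,d=read_camera("top"); i=camera_info("top"); K=np.array(i["camera_matrix"]);R=np.array(i["R"]);t=np.array(i["t"])
v,u=np.mgrid[0:480,0:640]; X=((np.stack([u,v,np.ones_like(u)],-1)*d[...,None])@np.linalg.inv(K).T-t)@R
c=bar(0)+n*105; w=X-c; s=np.array([-n[1],n[0],0])
for a in (-50,-25,0,25,50):
    m=(abs(w@n-a)<6)&(abs(w@s)<120)&(d>0); print(a,np.percentile(X[m][:,2],[10,50,90]).round(1))
E
```

```text
17.1917 [-0.4 -0.4 -0.5] 0.30090120120497604
20.0583 [-0.2  0.2 -0.5]
-50 [ 98.3 101.6 601.4]
-25 [ 98.2 102.4 401.6]
0 [ 97.6  99.4 101.2]
25 [ 97.7  99.4 101.3]
50 [ 97.6  99.5 101.4]
```

View pics/s3.png

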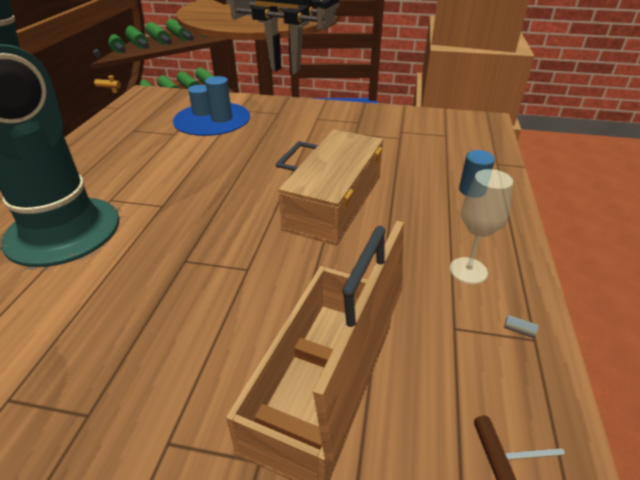

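The bottle case is shut: its lid lies level at about 100 mm, and its handle shows at (297,155). The empty case's lid is still open as before, with its handle at (367,257), and the gripper is clear of everything.

```bash
python3 -c "
from cell import *
print(ticket.job_done())"
```

```text
the job is handed in; nothing more can be done
None
```

The bottle case's lid was lowered gently onto its rim and released, the empty case was left open as it stood, and the job was handed in at about 20 s; no verdict was returned.

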